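Hold a stuck jar in the ratchet clamp

TASK

The lid of the tablet jar is stuck: pull the tray that carries the jar out of its low housing as far as it will go, then pump the ratchet clamp's trigger against its handle until the clamp's foot bears firmly on the jar and the foot's sprung stem is pushed about halfway into its barrel, not all the way, or the jar gets crushed. Work the clamp by its trigger only, not by pushing its bar or foot, keep the jar upright in its place on the tray, and leave the other things alone. Finish while still holding the trigger squeezed, so that the jar stays firmly clamped for whoever unscrews the lid.

Things in the scene. Friction and masses are not known exactly. Their poses are not given: they have to be found in the camera images.
- station: fixed jar-opening station: grey L-shaped board 6 mm thick, low grey housing (114 wide, 107 deep, 125 mm high; open front at x = +64 mm), ratchet clamp on the right. Origin on the work surface below the jar's axis when the tray is fully out; x into the housing, y (left) = the clamp's pushing direction. Clamp lies along y at x = 0: dark body y -240 to -154 mm, 36 wide, 103 high; yaw up to 0.15 rad.
- tablet_jar: white round jar with screw lid, diameter 72 mm, 86 mm tall, 0.11 to 0.21 kg, loose. It stands on the tray, at first inside the housing, beside two rubber posts (50 mm tall) on its left (+y of the station) that form a V and stop it when the foot pushes it. Origin: centre of its underside.
- tray_handle (a point): middle of the top bar of the tray's upright wire bow handle: round bar 8 mm thick, 68 mm long along the station's y, 115 mm above the work surface; 69 mm in front of the jar's near side and, tray in, 54 mm in front of the housing. Pinch it from above, fingers on its near and far side, opened to about 50 mm, tips about 20 mm below the bar.
- seat (a point): the jar's place on the tray: centre of the jar's underside when it touches both posts, on the tray's upper face, 15 mm above the work surface.
- tray (a joint): travel of the tray in m: 0 = fully in, 0.115 = fully out at its stop; slides towards the robot (station -x), about 2 N of friction. Only fully out does the jar stand in front of the clamp's foot.
- handle_grip (a point): point on the centre line of the clamp's fixed upright handle (black, 22 mm wide in the station's x, 16 mm thick in y, top 176 mm above the work surface), 143 mm above the surface. It stands behind (-y of) the trigger.
- trigger_grip (a point): point on the trigger's centre line, 143 mm above the work surface at rest. Trigger: black upright blade in front (+y) of the handle, 20 mm wide, 12 mm thick, 170 mm high. Over the outer faces trigger and handle measure 60 mm at rest, 30 mm fully squeezed. Come from above, tips down to about 125 mm: one finger behind the handle, one before the trigger; closing squeezes it.
- clamp_trigger (a joint): trigger angle in rad: 0 = rest, 0.6 = fully squeezed (30 mm at the grip point). A spring returns it when the fingers open. A pawl drives the bar forward 32 mm per rad (19 mm a full squeeze, less up to 6 mm, one tooth, until it engages); on the way back the bar stays. Takes 5 to 10 N at the grip point, about 20 N with the stem half in.
- clamp_bar (a joint): travel of the toothed clamp bar towards the jar in m, 0 to 0.075; starts at 0 to 0.02. At 0 the foot is 48 mm short of the seated jar. With the trigger released a brake holds the bar, but only against 4 N: a foot that presses harder slips back until its stem is in only 1 to 4 mm, so the clamp is firm only while the trigger is kept squeezed.
- clamp_foot (a joint): how far the foot's sprung stem is pushed into the barrel at the bar's front end, in m: 0 = right out (21 mm of stem show), 0.02 = all the way in. The foot presses with 1.8 N plus 0.6 N per mm.
- foot_face (a point): middle of the round rubber face (diameter 32 mm) of the clamp's foot, 42 mm above the work surface on the clamp's centre line (station x = 0), facing the jar (+y of the station).
- jar_black_lid: glass jar with a black screw lid, diameter 78 mm, 187 mm tall; a bystander on the work surface, to be left alone. Origin: centre of its underside.
- tamper: coffee tamper with black handle, standing, diameter 58 mm, 102 mm tall; a bystander on the work surface, to be left alone. Origin: centre of its underside.
- tin_1: food tin, diameter 76 mm, 110 mm tall; a bystander on the work surface, to be left alone. Origin: centre of its underside.
- cup_white_1: white cup upside down, 88x113 mm, 60 mm tall; a bystander on the work surface, to be left alone. Origin: centre of its underside.
- jar_1: jar with a yellow lid, diameter 70 mm, 117 mm tall; a bystander on the work surface, to be left alone. Origin: centre of its underside.
- shot_timer: small timer standing on its edge, 22x62 mm, 56 mm tall; a bystander on the work surface, to be left alone. Origin: centre of its underside.
- teaspoon_a: steel teaspoon, 130x26x11 mm, lying flat; a bystander on the work surface, to be left alone. Origin: centre of its underside.
Mind the look-alikes: they are no part of the job. Leave any green look-alike of the tablet_jar alone.

How it is judged:
By the outcome, as a careful person would: the job done as asked, in the order asked, and still so for the second after the job is handed in, while the arm keeps its last pose, push and grip.
It also fails if it takes over 58 s, if anything falls off the work surface, if the arm or the gripper's body presses on something with over 40 N, if the wrist force passes 120 N, or if a joint passes its speed limit or range.

ROBOT

A 6-joint arm with a two-finger parallel gripper is mounted at the origin on a cart in front of the work surface, level with it; the furniture and walls round the work are solid. World frame = base frame: x ahead of the robot, y to its left, z up, the work surface at z = 0. Lengths are in m, angles in rad, forces in N, time in s.
With the tool pointing down it reaches from about 0.35 to 0.775 m from the base axis. Payload 5.5 kg.
Tool frame: the origin (TCP) lies midway between the tips of the shut fingers; the grasp point (between the pads) lies 19 mm behind it; z points along the fingers, y is the line along which they close (so a half turn about z gives the same grasp; the last joint's range is limited). The gripper opens to 85 mm and grips with 20 to 120 N. Pads are 22 mm wide; open, the fingers measure 114 mm over their backs; the gripper's body (76 mm by 85 mm) begins 54 mm behind the grasp point. The pads swing forward as they close: fully open they stand 13 mm farther back than shut.
Start: joints at [0.962, 0.313, 0.046, 1.304, 0, 1.431], TCP at [0.26, 0.513, 0.231] pointing down, gripper open.
Joint ranges: [-2.76, 2.76], [-0.86, 1.69], [-1.03, 1.26], [-2.2, 2.34], [-1.47, 1.5], [-3.14, 3.14]. Speed limits (rad/s): [2.57, 2.57, 3.14, 3.14, 3.14, 3.14].

INTERFACE

Orientations are given as a unit quaternion [w, x, y, z].
In Python, from workcell import env gives the robot as it stands. The module is installed in compiled form; this text tells all that it offers.
- The arm moves only by the tool carry_out, never from a script. Its argument "series" is a list of rows, each an object with "delta_rot": the turn, a rotation vector about the world's x, y, z normalised to -1 to 1, where 1 is 0.1 rad, a list of three; "travel": the shift along the world's x, y, z normalised to -1 to 1, where 1 is 0.025 m, a list of three; "fingers": the closure, from -1 (fully open) to 1 (shut). In form: [{"delta_rot": [ax, ay, az], "travel": [tx, ty, tz], "fingers": fingers}, ...]. A call has 1 to 5 rows; each row shifts and turns the commanded pose from where the row before left it; what a row does not reach is not made up. A row lasts 1/8 s, in which the tool goes at most 62.5 mm and 10.7 degrees, less where a joint would pass 70% of its speed; a pose out of reach is approached as far as the arm can. A call with a number of a shift or a turn outside -1 to 1 is refused whole. A call with a gripper value outside its range is refused whole. The fingers move at their own pace and stop on an object; "squeeze" is the grip in N (left out, the last holds). Time passes only in rows, so rows that do not move let the fingers close. It gives the time, the measured TCP pose, the force, the opening and the grip force at its end, in the units of the state.
- env.get_state(): the state, without advancing time (a new reading comes with each control period).
- env.read_camera(name): name is "scene" or "top"; returns a dict with "color" (384x512x3 uint8, red, green, blue), "fx", "fy", "cx", "cy" (pixels), "world_from_camera" (4x4, takes a point from camera to world coordinates). Camera axes: x right, y up, looking along -z (the intrinsics and any distortion apply to the point x, -y, -z); pixel columns grow to the right and rows downward; lengths in m; the calibration is good to about 2 mm. A picture is of the moment at which its call begins. There is no depth.
- env.hand_in(): hands the job in; it is judged then, once.
The state is a dict: "clock": time; "joint_pos": joint angles; "qvel": joint speeds; "tau": joint torques, N m; "tcp_pos": TCP position; "orientation": TCP orientation; "wrist_force": force on the tool from outside, world axes, zero at the start; "ft_torque": the same for the moment, N m; "finger_gap": finger opening in m; "grip_force": force on a finger pad.
Only numpy, scipy, OpenCV 4.12 (cv2) and the standard library are available. Lean on these libraries where they do the work, as an engineer would, in place of code of your own. Each camera call takes 0.05 s, during which the arm holds its last target. There are 200 camera calls.

## Working session

There is one attempt and no reset: what is moved stays moved. The work goes in short steps, Python scripts to look and compute and a tool call to move; the robot and the scene stay as the last step left them, time stands still between calls to the robot, and variables do not carry over. Pictures are saved under pics/ and viewed, at most 10 in all, crops included, and the job is handed in when it is done.

Besides the shell and the picture viewer there is one more tool, called after "Request:" as name([rows], argument=value, ...), one row to a line, values as JSON. carry_out: Moves the arm, as the interface text tells. Its arguments: {"type":"object","properties":{"series":{"type":"array","items":{"type":"object","properties":{"delta_rot":{"type":"array","items":{"type":"number"}},"travel":{"type":"array","items":{"type":"number"}},"fingers":{"type":"number"}}}},"squeeze":{"type":"number"}},"required":["series"]}

```bash
mkdir -p pics; cat > h.py <<'E'
import numpy as np, cv2
from workcell import env
def snap(n,f):
    c=env.read_camera(n); cv2.imwrite('pics/'+f,cv2.cvtColor(c['color'],cv2.COLOR_RGB2BGR)); return c
def ray(c,u,v,z):
    T=np.array(c['world_from_camera']); d=T[:3,:3]@np.array([(u-c['cx'])/c['fx'],-(v-c['cy'])/c['fy'],-1]); o=T[:3,3]
    return o+d*(z-o[2])/d[2]
def proj(c,p):
    T=np.array(c['world_from_camera']); q=T[:3,:3].T@(np.array(p)-T[:3,3]); return c['cx']+c['fx']*q[0]/-q[2], c['cy']-c['fy']*q[1]/-q[2]
E
python3 - <<'E'
from h import *
a=snap('scene','s0.png');b=snap('top','t0.png')
for c in(a,b): print({k:(np.round(v,3).tolist() if k!='color' else 0) for k,v in c.items()})
i=np.hstack([cv2.imread('pics/s0.png'),cv2.imread('pics/t0.png')])
print(env.get_state())
cv2.imwrite('pics/t0b.png',cv2.resize(cv2.imread('pics/t0.png'),(800,600),interpolation=cv2.INTER_CUBIC))
cv2.imwrite('pics/s0b.png',cv2.resize(cv2.imread('pics/s0.png'),(800,600),interpolation=cv2.INTER_CUBIC))
E
```

```text
{'color': 0, 'fx': 493.427, 'fy': 493.427, 'cx': 257.428, 'cy': 187.776, 'world_from_camera': [[0.837, 0.24, -0.491, -0.074], [-0.547, 0.347, -0.762, -0.961], [-0.012, 0.907, 0.422, 0.652], [0.0, 0.0, 0.0, 1.0]]}
{'color': 0, 'fx': 428.654, 'fy': 428.654, 'cx': 254.931, 'cy': 190.068, 'world_from_camera': [[0.02, 0.996, -0.084, 0.435], [-1.0, 0.018, -0.013, -0.018], [-0.011, 0.084, 0.996, 1.404], [0.0, 0.0, 0.0, 1.0]]}
{'clock': 0.1, 'joint_pos': array([9.62370749e-01, 3.13943473e-01, 4.51136315e-02, 1.30357948e+00,
       2.44550340e-06, 1.43122662e+00]), 'qvel': array([-0.00043292, -0.00155619,  0.00199447,  0.00045394, -0.00021177,
        0.00078294]), 'tau': array([ 2.43283102e-03, -4.81727457e+01,  2.99242777e+01,  1.27741724e-02,
       -1.17012364e-04, -1.65814430e-05]), 'tcp_pos': array([0.2595638 , 0.51259219, 0.23049629]), 'orientation': array([-2.95784474e-04,  2.32286530e-01,  9.72647067e-01, -7.50302942e-04]), 'wrist_force': array([ 0.50220693,  0.03026519, -0.83653483]), 'ft_torque': array([-0.02751886, -0.00180473,  0.03583716]), 'grip_force': 0.0, 'finger_gap': 0.08549576678485421}
```

View pics/t0b.png

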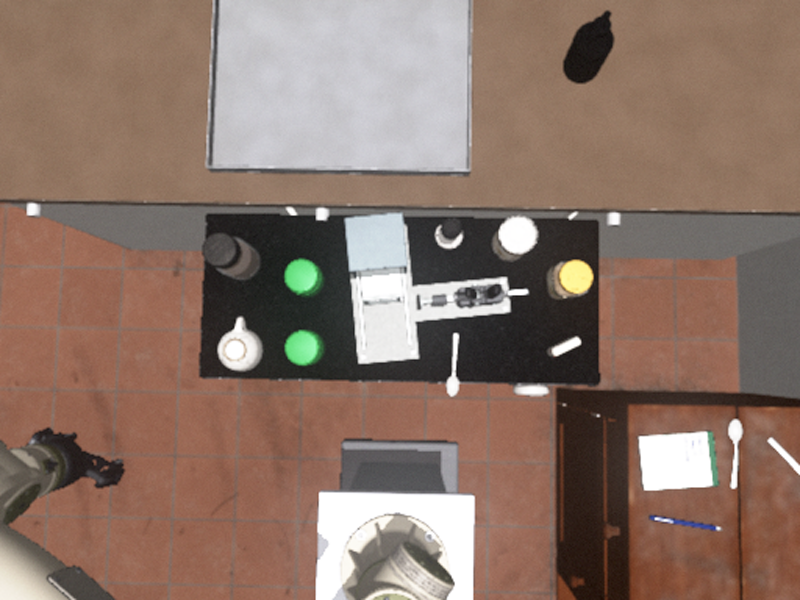

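View pics/s0b.png

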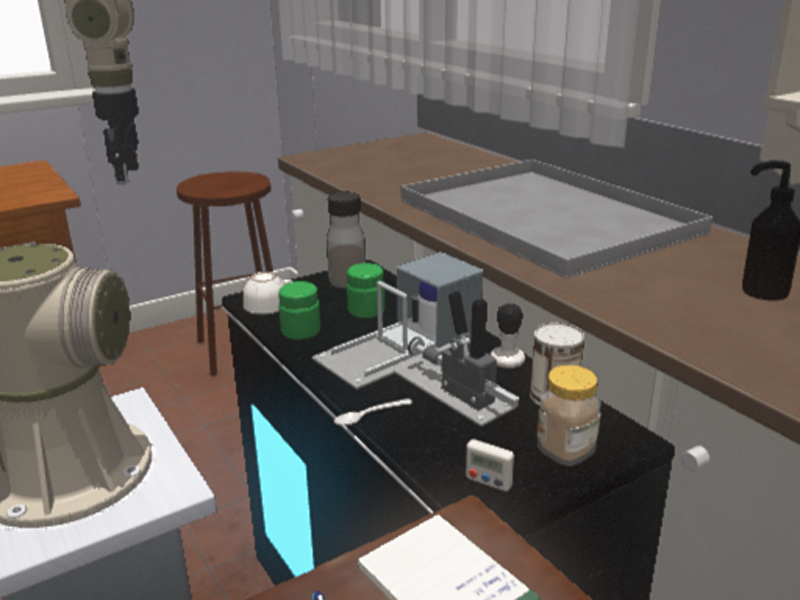

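The top view shows the housing at about (378,242), the tray bow at (383,290) and the clamp at (465,297). The scene view shows the white jar inside the housing at about (428,305). The two green jars are look-alikes, so I leave them alone. Next is one enlarged crop.

```bash
python3 - <<'E'
import cv2,numpy as np
t=cv2.imread('pics/t0.png')[130:240,215:345]; s=cv2.imread('pics/s0.png')[150:275,195:340]
f=lambda i:cv2.resize(i,(400*1,int(400*i.shape[0]/i.shape[1])),interpolation=cv2.INTER_CUBIC)
t=cv2.resize(t,None,fx=4.5,fy=4.5,interpolation=cv2.INTER_CUBIC)
cv2.imwrite('pics/c1.png',t)
s=cv2.resize(s,None,fx=4.5,fy=4.5,interpolation=cv2.INTER_CUBIC)
cv2.imwrite('pics/c2.png',s);print(t.shape,s.shape)
E
```

```text
(495, 585, 3) (562, 652, 3)
```

View pics/c1.png

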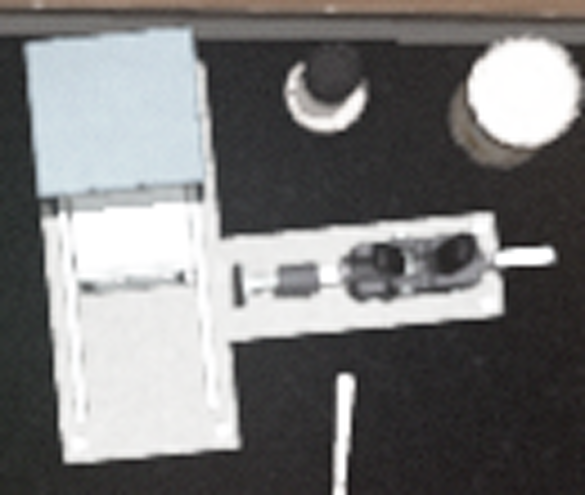

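View pics/c2.png

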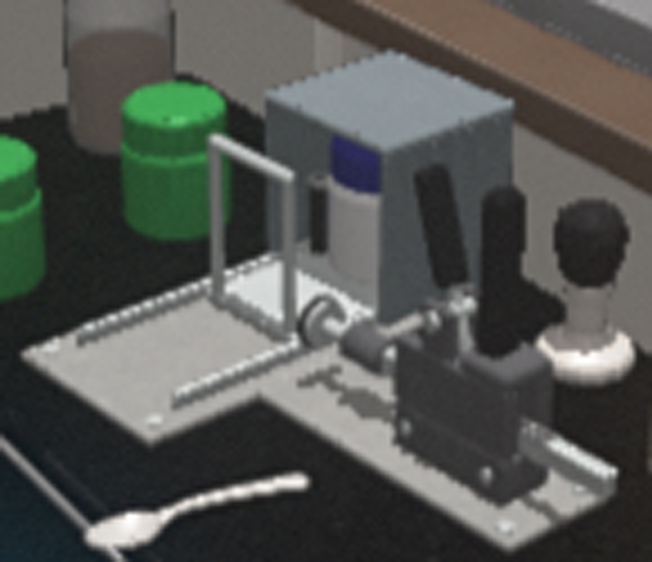

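The crops show: the housing roof corners at c1 (38,195), (202,183), (192,28), (25,43); bow bar ends at c2 (212,138), (293,178); trigger top at c1 (385,258) / c2 (432,172); handle top at c1 (462,248) / c2 (503,192). The jar is the white one with a blue lid in the housing at c2 (355,210). Now I fit the station pose.

```bash
cat > fit.py <<'E'
from h import *
from scipy.optimize import least_squares
a=env.read_camera('scene');b=env.read_camera('top')
T=lambda u,v:(b,215+(u-1.75)/4.5,130+(v-1.75)/4.5)
S=lambda u,v:(a,195+(u-1.75)/4.5,150+(v-1.75)/4.5)
# unknown: X,Y,yaw, housing y0, bar y0, handle y, trig top y, foot y
def W(p,l): c,s=np.cos(p[2]),np.sin(p[2]); return [p[0]+c*l[0]-s*l[1],p[1]+s*l[0]+c*l[1],l[2]]
obs=[(T(38,195),lambda p:(.064,p[3]+.057,.125)),(T(202,183),lambda p:(.064,p[3]-.057,.125)),(T(192,28),lambda p:(.171,p[3]-.057,.125)),(T(25,43),lambda p:(.171,p[3]+.057,.125)),
(S(268,100),lambda p:(.064,p[3]+.057,.125)),(S(393,150),lambda p:(.064,p[3]-.057,.125)),(S(513,102),lambda p:(.171,p[3]-.057,.125)),(S(393,52),lambda p:(.171,p[3]+.057,.125)),
(S(212,138),lambda p:(.010,p[4]+.032,.115)),(S(293,178),lambda p:(.010,p[4]-.032,.115)),
(S(503,192),lambda p:(0,p[5],.174)),(T(462,246),lambda p:(0,p[5],.174)),
(S(432,172),lambda p:(0,p[6],.168)),(T(385,258),lambda p:(0,p[6],.168)),
(T(237,285),lambda p:(0,p[7],.042))]
r=lambda p:np.concatenate([np.subtract(proj(c,W(p,f(p))),(u,v)) for (c,u,v),f in obs])
s=least_squares(r,[.45,0,0,0,0,-.22,-.17,-.08],loss='soft_l1')
p=s.x;print(np.round(p,4));print(np.round(r(p).reshape(-1,2),1).tolist())
for n,l in dict(bar=(.010,p[4],.115),handle=(0,p[5],.143),trig=(0,p[6],.143),foot=(0,p[7],.042),seat=(0,0,.015)).items(): print(n,np.round(W(p,l),4))
E
python3 fit.py
```

```text
[ 0.4883  0.4365  0.113  -0.4078 -0.4063 -0.6216 -0.5716 -0.4791]
[[0.1, 0.4], [1.4, -0.5], [0.3, -1.0], [-0.1, -0.7], [-1.7, -1.6], [-1.6, 0.2], [1.1, 0.1], [-0.5, -0.5], [0.6, 1.3], [-2.0, 0.1], [-0.3, 0.5], [0.1, 0.1], [0.2, 0.3], [-0.3, -0.7], [-0.0, -0.3]]
bar [0.5441 0.0339 0.115 ]
handle [ 0.5584 -0.1812  0.143 ]
trig [ 0.5528 -0.1315  0.143 ]
foot [ 0.5424 -0.0396  0.042 ]
seat [0.4883 0.4365 0.015 ]
```

The fit is good (residuals ≤2 px). World positions: bar (0.544, 0.034), handle (0.558, −0.181), station yaw 0.113, clamp bar at about 11 mm. Moving to the bow handle.

Request:
carry_out([
  {"travel": [0.57, -0.96, 0], "delta_rot": [0, 0, -0.5], "fingers": -0.18},
  {"travel": [0.57, -0.96, 0], "delta_rot": [0, 0, -0.5], "fingers": -0.18},
  {"travel": [0.57, -0.96, 0], "delta_rot": [0, 0, -0.5], "fingers": -0.18},
  {"travel": [0.57, -0.96, 0], "delta_rot": [0, 0, -0.5], "fingers": -0.18},
  {"travel": [0.57, -0.96, 0], "delta_rot": [0, 0, -0.5], "fingers": -0.18},
], squeeze=40)

```text
clock: 0.82
tcp_pos: [0.3313, 0.3921, 0.2311]
orientation: [-0.0, 0.352, 0.936, -0.0]
wrist_force: [0.3, 0.6, -0.7]
finger_gap: 0.0506
grip_force: 0.0
```

Request:
carry_out([
  {"travel": [0.57, -0.96, 0], "delta_rot": [0, 0, -0.5], "fingers": -0.18},
  {"travel": [0.57, -0.96, 0], "delta_rot": [0, 0, -0.5], "fingers": -0.18},
  {"travel": [0.57, -0.96, 0], "delta_rot": [0, 0, -0.5], "fingers": -0.18},
  {"travel": [0.57, -0.96, 0], "delta_rot": [0, 0, -0.5], "fingers": -0.18},
  {"travel": [0.57, -0.96, 0], "delta_rot": [0, 0, -0.5], "fingers": -0.18},
])

```text
clock: 1.45
tcp_pos: [0.4026, 0.2721, 0.2312]
orientation: [-0.0, 0.466, 0.885, -0.0]
wrist_force: [0.3, 0.0, -0.6]
finger_gap: 0.0501
grip_force: 0.0
```

Request:
carry_out([
  {"travel": [0.57, -0.96, 0], "delta_rot": [0, 0, -0.5], "fingers": -0.18},
  {"travel": [0.57, -0.96, 0], "delta_rot": [0, 0, -0.5], "fingers": -0.18},
  {"travel": [0.57, -0.96, 0], "delta_rot": [0, 0, -0.5], "fingers": -0.18},
  {"travel": [0.57, -0.96, 0], "delta_rot": [0, 0, -0.5], "fingers": -0.18},
  {"travel": [0.57, -0.96, 0], "delta_rot": [0, 0, -0.5], "fingers": -0.18},
])

```text
clock: 2.08
tcp_pos: [0.4739, 0.1521, 0.2312]
orientation: [-0.0, 0.573, 0.82, -0.0]
wrist_force: [-0.4, -0.1, -0.1]
finger_gap: 0.0502
grip_force: 0.0
```

Request:
carry_out([
  {"travel": [0.57, -0.96, 0], "delta_rot": [0, 0, -0.5], "fingers": -0.18},
  {"travel": [0.57, -0.96, 0], "delta_rot": [0, 0, -0.5], "fingers": -0.18},
  {"travel": [0.57, -0.96, 0], "delta_rot": [0, 0, -0.5], "fingers": -0.18},
  {"travel": [0.57, -0.96, 0], "delta_rot": [0, 0, -0.5], "fingers": -0.18},
  {"travel": [0.57, -0.96, 0], "delta_rot": [0, 0, -0.5], "fingers": -0.18},
])

```text
clock: 2.7
tcp_pos: [0.5451, 0.0322, 0.2311]
orientation: [-0.0, 0.671, 0.742, -0.0]
wrist_force: [-0.8, -0.2, 0.1]
finger_gap: 0.0505
grip_force: 0.0
```

Request:
carry_out([
  {"travel": [0, 0, -0.91], "delta_rot": [0, 0, 0.1], "fingers": -0.18},
  {"travel": [0, 0, -0.91], "delta_rot": [0, 0, 0], "fingers": -0.18},
  {"travel": [0, 0, -0.91], "delta_rot": [0, 0, 0], "fingers": -0.18},
  {"travel": [0, 0, -0.91], "delta_rot": [0, 0, 0], "fingers": -0.18},
  {"travel": [0, 0, -0.91], "delta_rot": [0, 0, 0], "fingers": -0.18},
])

```text
clock: 3.32
tcp_pos: [0.5446, 0.033, 0.1167]
orientation: [-0.0, 0.666, 0.746, -0.0]
wrist_force: [0.2, -0.4, -0.2]
finger_gap: 0.0504
grip_force: 0.0
```

Request:
carry_out([
  {"travel": [0, 0, -0.91], "delta_rot": [0, 0, 0], "fingers": -0.18},
  {"travel": [0, 0, 0], "delta_rot": [0, 0, 0], "fingers": 1},
  {"travel": [0, 0, 0], "delta_rot": [0, 0, 0], "fingers": 1},
  {"travel": [0, 0, 0], "delta_rot": [0, 0, 0], "fingers": 1},
  {"travel": [0, 0, 0], "delta_rot": [0, 0, 0], "fingers": 1},
], squeeze=30)

```text
clock: 3.95
tcp_pos: [0.5449, 0.0329, 0.0958]
orientation: [0.0, 0.666, 0.746, 0.0]
wrist_force: [-2.6, -0.9, 4.2]
finger_gap: 0.0066
grip_force: 29.5
```

The bar is gripped (gap 6.6 mm, 29.5 N). Pulling along station −x.

Request:
carry_out([
  {"travel": [-0.2, -0.023, 0], "delta_rot": [0, 0, 0], "fingers": 1},
  {"travel": [-0.4, -0.045, 0], "delta_rot": [0, 0, 0], "fingers": 1},
  {"travel": [-0.4, -0.045, 0], "delta_rot": [0, 0, 0], "fingers": 1},
  {"travel": [-0.4, -0.045, 0], "delta_rot": [0, 0, 0], "fingers": 1},
  {"travel": [-0.4, -0.045, 0], "delta_rot": [0, 0, 0], "fingers": 1},
])

```text
clock: 4.58
tcp_pos: [0.5001, 0.0278, 0.0958]
orientation: [0.001, 0.666, 0.746, 0.001]
wrist_force: [1.1, 1.3, 6.4]
finger_gap: 0.0069
grip_force: 29.9
```

Request:
carry_out([
  {"travel": [-0.4, -0.045, 0], "delta_rot": [0, 0, 0], "fingers": 1},
  {"travel": [-0.4, -0.045, 0], "delta_rot": [0, 0, 0], "fingers": 1},
  {"travel": [-0.4, -0.045, 0], "delta_rot": [0, 0, 0], "fingers": 1},
  {"travel": [-0.4, -0.045, 0], "delta_rot": [0, 0, 0], "fingers": 1},
  {"travel": [-0.4, -0.045, 0], "delta_rot": [0, 0, 0], "fingers": 1},
])

```text
clock: 5.2
tcp_pos: [0.4501, 0.0222, 0.0957]
orientation: [0.001, 0.666, 0.746, 0.001]
wrist_force: [2.4, 0.8, 5.6]
finger_gap: 0.0065
grip_force: 29.9
```

Request:
carry_out([
  {"travel": [-0.3, -0.034, 0], "delta_rot": [0, 0, 0], "fingers": 1},
  {"travel": [-0.2, -0.023, 0], "delta_rot": [0, 0, 0], "fingers": 1},
  {"travel": [-0.15, -0.017, 0], "delta_rot": [0, 0, 0], "fingers": 1},
  {"travel": [0, 0, 0], "delta_rot": [0, 0, 0], "fingers": 1},
])

```text
clock: 5.7
tcp_pos: [0.4333, 0.0203, 0.0957]
orientation: [0.001, 0.666, 0.746, 0.0]
wrist_force: [0.2, -0.0, 8.5]
finger_gap: 0.0068
grip_force: 30.1
```

Travelled 112 mm. I continue in small steps until the stop shows.

Request:
carry_out([
  {"travel": [-0.1, -0.011, 0], "delta_rot": [0, 0, 0], "fingers": 1},
  {"travel": [-0.1, -0.011, 0], "delta_rot": [0, 0, 0], "fingers": 1},
  {"travel": [0, 0, 0], "delta_rot": [0, 0, 0], "fingers": 1},
])

```text
clock: 6.08
tcp_pos: [0.4306, 0.02, 0.0958]
orientation: [0.002, 0.666, 0.746, 0.002]
wrist_force: [5.1, 2.2, 1.4]
finger_gap: 0.0065
grip_force: 29.7
```

Request:
carry_out([
  {"travel": [-0.1, -0.011, 0], "delta_rot": [0, 0, 0], "fingers": 1},
  {"travel": [0, 0, 0], "delta_rot": [0, 0, 0], "fingers": 1},
])

```text
clock: 6.32
tcp_pos: [0.4306, 0.02, 0.0958]
orientation: [0.003, 0.666, 0.746, 0.004]
wrist_force: [13.1, 4.7, -6.4]
finger_gap: 0.0067
grip_force: 29.3
```

The tray is at its stop (115 mm, force rising without motion). Relax, open and rise.

Request:
carry_out([
  {"travel": [0.15, 0.017, 0], "delta_rot": [0, 0, 0], "fingers": 1},
  {"travel": [0, 0, 0], "delta_rot": [0, 0, 0], "fingers": -0.18},
  {"travel": [0, 0, 0], "delta_rot": [0, 0, 0], "fingers": -0.18},
  {"travel": [0, 0, 0], "delta_rot": [0, 0, 0], "fingers": -0.18},
  {"travel": [0, 0, 0.4], "delta_rot": [0, 0, 0], "fingers": -0.18},
])

```text
clock: 6.95
tcp_pos: [0.4287, 0.0201, 0.1044]
orientation: [-0.001, 0.666, 0.746, -0.001]
wrist_force: [-0.1, -0.5, -0.6]
finger_gap: 0.0507
grip_force: 0.0
```

Request:
carry_out([
  {"travel": [0, 0, 1], "delta_rot": [0, 0, 0], "fingers": -0.18},
  {"travel": [0, 0, 1], "delta_rot": [0, 0, 0], "fingers": -0.18},
  {"travel": [0, 0, 1], "delta_rot": [0, 0, 0], "fingers": -0.18},
  {"travel": [0, 0, 1], "delta_rot": [0, 0, 0], "fingers": -0.18},
  {"travel": [0, 0, 1], "delta_rot": [0, 0, 0], "fingers": -0.18},
])

```text
clock: 7.58
tcp_pos: [0.4297, 0.0201, 0.2313]
orientation: [0.0, 0.666, 0.746, 0.0]
wrist_force: [0.3, 0.7, -0.8]
finger_gap: 0.05
grip_force: 0.0
```

```bash
python3 - <<'E'
from h import *
a=snap('scene','s1.png');b=snap('top','t1.png')
s=cv2.resize(cv2.imread('pics/s1.png')[150:275,195:340],None,fx=4,fy=4,interpolation=3)
t=cv2.resize(cv2.imread('pics/t1.png')[130:255,255:345],None,fx=4,fy=4,interpolation=3)
cv2.imwrite('pics/c3.png',s[:,:]);cv2.imwrite('pics/c4.png',cv2.resize(np.hstack([s,t]),(800,426)) )
E
```

```text
(no output)
```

View pics/c3.png

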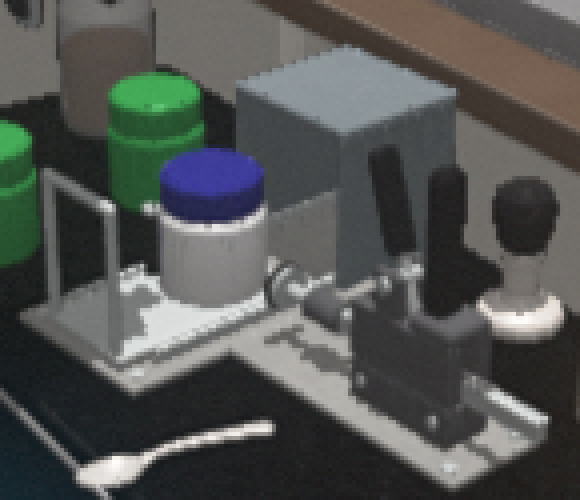

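The white jar with the blue lid stands upright on the tray, now in front of the foot (crop (213,230), foot (283,283)); the housing, trigger (390,200) and handle (447,240) are as before. Next I move over trigger and handle, with a quarter turn and the gripper fully open.

Request:
carry_out([
  {"travel": [0.32, -0.45, 0], "delta_rot": [0, 0, 0.98], "fingers": -1},
  {"travel": [0.32, -0.45, 0], "delta_rot": [0, 0, 0.98], "fingers": -1},
  {"travel": [0.32, -0.45, 0], "delta_rot": [0, 0, 0.98], "fingers": -1},
  {"travel": [0.32, -0.45, 0], "delta_rot": [0, 0, 0.98], "fingers": -1},
  {"travel": [0.32, -0.45, 0], "delta_rot": [0, 0, 0.98], "fingers": -1},
])

```text
clock: 8.3
tcp_pos: [0.4696, -0.0365, 0.2291]
orientation: [-0.001, 0.464, 0.886, -0.0]
wrist_force: [0.4, 0.7, -0.3]
finger_gap: 0.0855
grip_force: 0.0
```

Request:
carry_out([
  {"travel": [0.32, -0.45, 0], "delta_rot": [0, 0, 0.98], "fingers": -1},
  {"travel": [0.32, -0.45, 0], "delta_rot": [0, 0, 0.98], "fingers": -1},
  {"travel": [0.32, -0.45, 0], "delta_rot": [0, 0, 0.98], "fingers": -1},
  {"travel": [0.32, -0.45, 0], "delta_rot": [0, 0, 0.98], "fingers": -1},
  {"travel": [0.32, -0.45, 0], "delta_rot": [0, 0, 0.98], "fingers": -1},
])

```text
clock: 8.93
tcp_pos: [0.5096, -0.0927, 0.2291]
orientation: [-0.001, 0.236, 0.972, 0.0]
wrist_force: [-0.2, 1.0, -0.0]
finger_gap: 0.0855
grip_force: 0.0
```

Request:
carry_out([
  {"travel": [0.32, -0.45, 0], "delta_rot": [0, 0, 0.98], "fingers": -1},
  {"travel": [0.32, -0.45, 0], "delta_rot": [0, 0, 0.98], "fingers": -1},
  {"travel": [0.32, -0.45, 0], "delta_rot": [0, 0, 0.98], "fingers": -1},
  {"travel": [0.32, -0.45, 0], "delta_rot": [0, 0, 0.98], "fingers": -1},
  {"travel": [0.32, -0.45, 0], "delta_rot": [0, 0, 0.98], "fingers": -1},
])

```text
clock: 9.55
tcp_pos: [0.5496, -0.1489, 0.229]
orientation: [-0.001, -0.007, 1.0, 0.0]
wrist_force: [0.5, 0.2, -0.0]
finger_gap: 0.0851
grip_force: 0.0
```

Request:
carry_out([
  {"travel": [0.25, -0.43, 0], "delta_rot": [0, 0, 0.98], "fingers": -1},
  {"travel": [0, 0, 0], "delta_rot": [0, 0, 0], "fingers": -1},
])

```text
clock: 9.8
tcp_pos: [0.556, -0.1599, 0.2289]
orientation: [-0.001, -0.054, 0.999, 0.0]
wrist_force: [-0.5, -0.4, 0.6]
finger_gap: 0.0858
grip_force: 0.0
```

```bash
python3 - <<'E'
from h import *
s=env.get_state(); print(s['joint_pos'],s['tcp_pos'],s['orientation'])
E
```

```text
[-4.18768308e-01  3.21815475e-01  5.21321076e-02  1.30244036e+00
  5.57669980e-05 -5.26055933e-01] [ 0.55595485 -0.15986839  0.22887083] [-5.78321525e-04 -5.36180582e-02  9.98561296e-01  3.26837812e-04]
```

Request:
carry_out([
  {"travel": [0, 0.02, -0.8], "delta_rot": [0, 0, 0], "fingers": -1},
  {"travel": [0, 0, -0.8], "delta_rot": [0, 0, 0], "fingers": -1},
  {"travel": [0, 0, -0.5], "delta_rot": [0, 0, 0], "fingers": -1},
])

```text
clock: 10.18
tcp_pos: [0.5552, -0.1582, 0.1761]
orientation: [-0.001, -0.054, 0.999, 0.001]
wrist_force: [0.6, 0.4, 0.7]
finger_gap: 0.0854
grip_force: 0.0
```

Request:
carry_out([
  {"travel": [0, 0, -0.6], "delta_rot": [0, 0, 0], "fingers": -1},
  {"travel": [0, 0, -0.7], "delta_rot": [0, 0, 0], "fingers": -1},
  {"travel": [0, 0, -0.7], "delta_rot": [0, 0, 0], "fingers": -1},
  {"travel": [0, 0, 0], "delta_rot": [0, 0, 0], "fingers": -0.6},
  {"travel": [0, 0, 0], "delta_rot": [0, 0, 0], "fingers": -0.6},
])

```text
clock: 10.8
tcp_pos: [0.556, -0.1587, 0.1277]
orientation: [0.0, -0.055, 0.999, 0.0]
wrist_force: [-1.3, 1.3, -1.2]
finger_gap: 0.0683
grip_force: 0.6
```

Request:
carry_out([
  {"travel": [0, 0, -0.1], "delta_rot": [0, 0, 0], "fingers": -0.4},
  {"travel": [0, 0, 0], "delta_rot": [0, 0, 0], "fingers": -0.4},
  {"travel": [0, 0, 0], "delta_rot": [0, 0, 0], "fingers": -0.4},
], squeeze=40)

```text
clock: 11.18
tcp_pos: [0.5566, -0.1589, 0.1254]
orientation: [0.001, -0.055, 0.999, -0.0]
wrist_force: [0.9, 2.8, 2.4]
finger_gap: 0.0599
grip_force: 1.8
```

The trigger is touched at gap 60 mm, as expected. First full squeeze, with the tool following towards the handle.

Request:
carry_out([
  {"travel": [0.013, -0.115, 0], "delta_rot": [0, 0, 0], "fingers": -0.265},
  {"travel": [0.013, -0.115, 0], "delta_rot": [0, 0, 0], "fingers": -0.13},
  {"travel": [0.013, -0.115, 0], "delta_rot": [0, 0, 0], "fingers": 0.005},
])

```text
clock: 11.55
tcp_pos: [0.5573, -0.1676, 0.1254]
orientation: [0.001, -0.054, 0.999, 0.0]
wrist_force: [0.4, 6.4, 5.1]
finger_gap: 0.0424
grip_force: 3.3
```

Request:
carry_out([
  {"travel": [0.013, -0.115, 0], "delta_rot": [0, 0, 0], "fingers": 0.14},
  {"travel": [0.013, -0.115, 0], "delta_rot": [0, 0, 0], "fingers": 0.275},
  {"travel": [0, 0, 0], "delta_rot": [0, 0, 0], "fingers": 0.275},
  {"travel": [0, 0, 0], "delta_rot": [0, 0, 0], "fingers": 0.275},
])

```text
clock: 12.05
tcp_pos: [0.5578, -0.1718, 0.1258]
orientation: [0.001, -0.055, 0.998, 0.002]
wrist_force: [-1.2, 4.9, 10.8]
finger_gap: 0.0337
grip_force: 41.7
```

```bash
python3 - <<'E'
from h import *
a=snap('scene','s2.png')
cv2.imwrite('pics/c5.png',cv2.resize(cv2.imread('pics/s2.png')[160:275,220:340],None,fx=5,fy=5,interpolation=3))
E
```

```text
(no output)
```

View pics/c5.png

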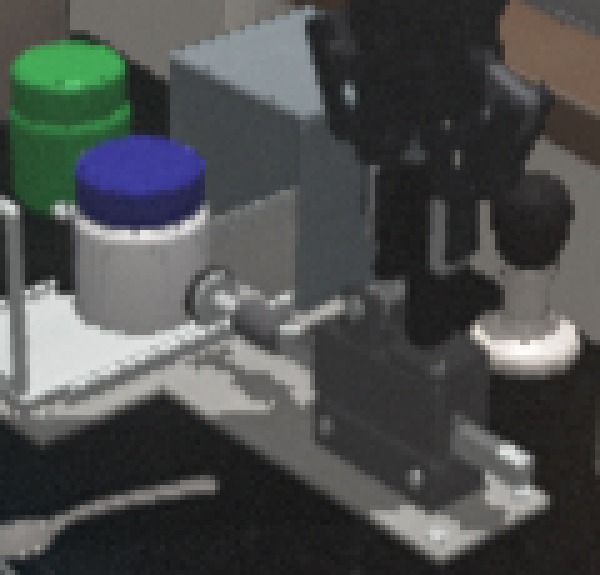

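The squeeze reached its end (33.7 mm, grip at its limit). The foot is at c5 (210,295), close to the jar, and the barrel at (255,312). I measure bar advance by profiles along the projected bar axis.

```bash
cat > prof.py <<'E'
from h import *
import sys
from scipy.ndimage import map_coordinates
O=np.array([.5342,.0328]);yw=.113
def W(x,y,z): c,s=np.cos(yw),np.sin(yw); return [O[0]+c*x-s*y,O[1]+s*x+c*y,z]
def prof(f,c,ys,z=.042,dz=(-.002,0,.002)):
    g=cv2.imread('pics/'+f,0).astype(float); out=0
    for d in dz:
        q=np.array([proj(c,W(0,y,z+d)) for y in ys]); out=out+map_coordinates(g,[q[:,1],q[:,0]],order=1)
    return out/len(dz)
if __name__=='__main__':
    c=env.read_camera('scene'); print(proj(c,W(0,-.1,.042)),proj(c,W(0,0,.042)),proj(c,W(0,-.3,.042)))
    ys=np.arange(-.31,-.02,.003)
    P=[prof(f,c,ys) for f in sys.argv[1:]]
    for i,y in enumerate(ys):
        if y<-.235 or y>-.15: print(round(y*1e3),*[int(p[i]) for p in P])
E
python3 prof.py s0.png s1.png s2.png
```

```text
(np.float64(272.2367772042296), np.float64(225.18608117694868)) (np.float64(247.49285054775004), np.float64(211.25459602787433)) (np.float64(331.1705398632022), np.float64(258.3673482676975))
-310 35 33 33
-307 35 35 32
-304 37 36 33
-301 55 54 32
-298 86 86 33
-295 102 101 38
-292 108 108 44
-289 109 109 43
-286 112 112 53
-283 112 112 79
-280 112 114 99
-277 112 113 107
-274 114 114 115
-271 109 110 110
-268 112 112 111
-265 111 112 111
-262 111 111 106
-259 112 112 96
-256 111 111 95
-253 104 106 97
-250 98 98 96
-247 94 94 94
-244 94 94 96
-241 94 94 96
-238 94 95 95
-148 54 53 53
-145 54 53 52
-142 55 55 53
-139 65 66 62
-136 92 92 79
-133 107 106 89
-130 107 107 89
-127 88 88 89
-124 76 75 88
-121 81 81 93
-118 87 87 97
-115 86 86 103
-112 85 85 93
-109 85 84 78
-106 83 83 75
-103 83 82 84
-100 81 81 86
-97 84 84 84
-94 107 107 83
-91 147 147 83
-88 157 157 82
-85 160 160 81
-82 159 159 81
-79 148 149 93
-76 118 118 138
-73 108 107 153
-70 118 117 158
-67 135 135 157
-64 117 119 155
-61 86 78 133
-58 124 81 113
-55 167 98 107
-52 126 112 125
-49 110 116 121
-46 104 120 88
-43 119 123 71
-40 167 125 101
-37 198 127 122
-34 212 129 129
-31 214 131 130
-28 214 131 130
-25 213 131 130
-22 214 131 131
```

Bar advanced ≈16.3 mm (barrel front −93.5→−77.5, rear end −300→−283.5), nearly a full 0.64 mm/mm stroke. Contact is still 16–21 mm away, so another full squeeze is safe. Release, then squeeze again.

Request:
carry_out([
  {"travel": [-0.022, 0.19, 0], "delta_rot": [0, 0, 0], "fingers": -0.1},
  {"travel": [-0.022, 0.19, 0], "delta_rot": [0, 0, 0], "fingers": -0.4},
  {"travel": [-0.022, 0.19, 0], "delta_rot": [0, 0, 0], "fingers": -0.55},
  {"travel": [0, 0, 0], "delta_rot": [0, 0, 0], "fingers": -0.55},
  {"travel": [0, 0, 0], "delta_rot": [0, 0, 0], "fingers": -0.55},
])

```text
clock: 12.78
tcp_pos: [0.5557, -0.1589, 0.1245]
orientation: [-0.0, -0.055, 0.999, 0.0]
wrist_force: [-0.7, 1.2, -0.9]
finger_gap: 0.0662
grip_force: 0.7
```

Request:
carry_out([
  {"travel": [0, 0, 0], "delta_rot": [0, 0, 0], "fingers": -0.4},
  {"travel": [0.013, -0.115, 0], "delta_rot": [0, 0, 0], "fingers": -0.265},
  {"travel": [0.013, -0.115, 0], "delta_rot": [0, 0, 0], "fingers": -0.13},
  {"travel": [0.013, -0.115, 0], "delta_rot": [0, 0, 0], "fingers": 0.005},
])

```text
clock: 13.28
tcp_pos: [0.5576, -0.1676, 0.1257]
orientation: [0.001, -0.055, 0.999, 0.001]
wrist_force: [-1.1, 6.7, 4.8]
finger_gap: 0.0427
grip_force: 3.4
```

Request:
carry_out([
  {"travel": [0.013, -0.115, 0], "delta_rot": [0, 0, 0], "fingers": 0.14},
  {"travel": [0.006, -0.05, 0], "delta_rot": [0, 0, 0], "fingers": 0.2},
  {"travel": [0, 0, 0], "delta_rot": [0, 0, 0], "fingers": 0.2},
  {"travel": [0, 0, 0], "delta_rot": [0, 0, 0], "fingers": 0.2},
])

```text
clock: 13.78
tcp_pos: [0.5581, -0.1714, 0.1258]
orientation: [0.001, -0.055, 0.999, 0.001]
wrist_force: [-2.6, 1.9, 7.8]
finger_gap: 0.0346
grip_force: 16.2
```

```bash
python3 - <<'E'
from h import *
a=snap('scene','s3.png')
E
python3 prof.py s1.png s2.png s3.png
```

```text
(np.float64(272.2367772042296), np.float64(225.18608117694868)) (np.float64(247.49285054775004), np.float64(211.25459602787433)) (np.float64(331.1705398632022), np.float64(258.3673482676975))
-310 33 33 32
-307 35 32 34
-304 36 33 34
-301 54 32 32
-298 86 33 32
-295 101 38 39
-292 108 44 44
-289 109 43 43
-286 112 53 45
-283 112 79 41
-280 114 99 41
-277 113 107 41
-274 114 115 55
-271 110 110 82
-268 112 111 99
-265 112 111 103
-262 111 106 103
-259 112 96 96
-256 111 95 95
-253 106 97 97
-250 98 96 96
-247 94 94 95
-244 94 96 95
-241 94 96 95
-238 95 95 96
-148 53 53 52
-145 53 52 53
-142 55 53 53
-139 66 62 62
-136 92 79 79
-133 106 89 89
-130 107 89 88
-127 88 89 88
-124 75 88 89
-121 81 93 90
-118 87 97 89
-115 86 103 90
-112 85 93 93
-109 84 78 100
-106 83 75 106
-103 82 84 109
-100 81 86 98
-97 84 84 83
-94 107 83 78
-91 147 83 85
-88 157 82 86
-85 160 81 85
-82 159 81 84
-79 149 93 83
-76 118 138 82
-73 107 153 80
-70 117 158 82
-67 135 157 97
-64 119 155 135
-61 78 133 153
-58 81 113 157
-55 98 107 158
-52 112 125 154
-49 116 121 131
-46 120 88 111
-43 123 71 107
-40 125 101 129
-37 127 122 127
-34 129 129 91
-31 131 130 66
-28 131 130 100
-25 131 130 123
-22 131 131 131
```

Stroke 2 added 12 mm (one tooth lost); the stem is still fully out. A third full squeeze also adds 12 mm at most, giving stem compression of 12 mm at the very worst, so it is safe.

Request:
carry_out([
  {"travel": [-0.022, 0.17, 0], "delta_rot": [0, 0, 0], "fingers": -0.1},
  {"travel": [-0.022, 0.17, 0], "delta_rot": [0, 0, 0], "fingers": -0.4},
  {"travel": [-0.022, 0.17, 0], "delta_rot": [0, 0, 0], "fingers": -0.55},
  {"travel": [0, 0, 0], "delta_rot": [0, 0, 0], "fingers": -0.55},
  {"travel": [0, 0, 0], "delta_rot": [0, 0, 0], "fingers": -0.55},
])

```text
clock: 14.5
tcp_pos: [0.5555, -0.1588, 0.1245]
orientation: [-0.0, -0.055, 0.999, 0.0]
wrist_force: [-0.4, 2.0, -0.9]
finger_gap: 0.0662
grip_force: 0.7
```

Request:
carry_out([
  {"travel": [0, 0, 0], "delta_rot": [0, 0, 0], "fingers": -0.4},
  {"travel": [0.013, -0.115, 0], "delta_rot": [0, 0, 0], "fingers": -0.265},
  {"travel": [0.013, -0.115, 0], "delta_rot": [0, 0, 0], "fingers": -0.13},
  {"travel": [0.013, -0.115, 0], "delta_rot": [0, 0, 0], "fingers": 0.005},
])

```text
clock: 15.0
tcp_pos: [0.5574, -0.1675, 0.1257]
orientation: [0.001, -0.055, 0.999, 0.001]
wrist_force: [-0.9, 7.4, 5.5]
finger_gap: 0.0425
grip_force: 3.4
```

Request:
carry_out([
  {"travel": [0.013, -0.115, 0], "delta_rot": [0, 0, 0], "fingers": 0.14},
  {"travel": [0.006, -0.05, 0], "delta_rot": [0, 0, 0], "fingers": 0.2},
  {"travel": [0, 0, 0], "delta_rot": [0, 0, 0], "fingers": 0.2},
  {"travel": [0, 0, 0], "delta_rot": [0, 0, 0], "fingers": 0.2},
])

```text
clock: 15.5
tcp_pos: [0.5579, -0.1714, 0.1261]
orientation: [0.001, -0.055, 0.999, 0.001]
wrist_force: [-1.3, 2.7, 9.0]
finger_gap: 0.0344
grip_force: 14.5
```

```bash
python3 - <<'E'
from h import *
a=snap('scene','s4.png');snap('top','t4.png')
s=cv2.imread('pics/s4.png')[170:250,225:300]
cv2.imwrite('pics/c6.png',cv2.resize(s,None,fx=7,fy=7,interpolation=3))
E
python3 prof.py s1.png s3.png s4.png|awk '$1<-245||$1>-112'
```

```text
(np.float64(272.2367772042296), np.float64(225.18608117694868)) (np.float64(247.49285054775004), np.float64(211.25459602787433)) (np.float64(331.1705398632022), np.float64(258.3673482676975))
-310 33 32 33
-307 35 34 33
-304 36 34 35
-301 54 32 32
-298 86 32 32
-295 101 39 38
-292 108 44 43
-289 109 43 43
-286 112 45 44
-283 112 41 41
-280 114 41 41
-277 113 41 41
-274 114 55 45
-271 110 82 41
-268 112 99 41
-265 112 103 42
-262 111 103 54
-259 112 96 93
-256 111 95 98
-253 106 97 101
-250 98 96 98
-247 94 95 96
-109 84 100 93
-106 83 106 91
-103 82 109 92
-100 81 98 102
-97 84 83 107
-94 107 78 108
-91 147 85 109
-88 157 86 98
-85 160 85 80
-82 159 84 77
-79 149 83 84
-76 118 82 86
-73 107 80 85
-70 117 82 84
-67 135 97 84
-64 119 135 81
-61 78 153 80
-58 81 157 82
-55 98 158 98
-52 112 154 135
-49 116 131 152
-46 120 111 154
-43 123 107 140
-40 125 129 109
-37 127 127 107
-34 129 91 126
-31 131 66 143
-28 131 100 94
-25 131 123 72
-22 131 131 90
```

View pics/c6.png

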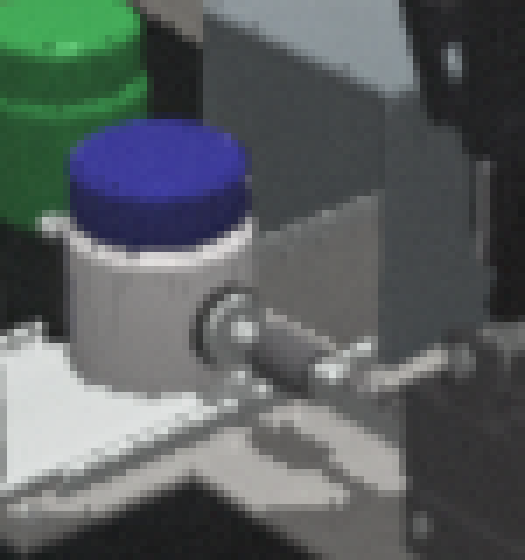

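Stroke 3: the bar advanced 12 mm and the foot about 6.7 mm, so it now touches the jar at c6 (225,330) with ≈5.3 mm of compression. That agrees with the expected contact at 48 mm. The jar is upright with the posts behind it. I release (it slips to 1–4 mm), then do the final squeeze in stages.

Request:
carry_out([
  {"travel": [-0.022, 0.17, 0], "delta_rot": [0, 0, 0], "fingers": -0.1},
  {"travel": [-0.022, 0.17, 0], "delta_rot": [0, 0, 0], "fingers": -0.4},
  {"travel": [-0.022, 0.17, 0], "delta_rot": [0, 0, 0], "fingers": -0.55},
  {"travel": [0, 0, 0], "delta_rot": [0, 0, 0], "fingers": -0.55},
  {"travel": [0, 0, 0], "delta_rot": [0, 0, 0], "fingers": -0.55},
])

```text
clock: 16.27
tcp_pos: [0.5553, -0.1588, 0.1245]
orientation: [-0.0, -0.055, 0.999, 0.0]
wrist_force: [-0.7, 1.7, -1.1]
finger_gap: 0.0664
grip_force: 0.9
```

```bash
cat > stem.py <<'E'
from prof import *
def m(f,c):
    ys=np.arange(-.11,-.012,.0005); p=prof(f,c,ys)
    i=next(k for k in range(len(p)) if p[k]<112<=p[k+1]); 
    w=np.where(ys>ys[i]+.012)[0]; j=w[np.argmin(p[w])]; t=np.maximum(0,100-p[max(j-14,0):j+15]); y=ys[max(j-14,0):j+15]
    r=np.arange(-.31,-.245,.0005); q=prof(f,c,r); k=np.where(q<68)[0][-1]
    return np.round(np.array([r[k],ys[i],(t*y).sum()/t.sum(),(t*y).sum()/t.sum()-ys[i]])*1e3,1)
c=snap('scene',sys.argv[1]) 
for f in ['s1.png','s2.png','s3.png','s4.png']+sys.argv[1:]: print(f,m(f,c))
E
python3 stem.py s5.png
```

```text
s1.png [-300.5  -94.   -59.2   34.8]
s2.png [-284.5  -78.   -43.6   34.4]
s3.png [-273.   -66.   -31.4   34.6]
s4.png [-261.   -54.   -24.8   29.2]
s5.png [-264.5  -57.   -24.9   32.1]
```

Request:
carry_out([
  {"travel": [0, 0, 0], "delta_rot": [0, 0, 0], "fingers": -0.4},
  {"travel": [0.013, -0.115, 0], "delta_rot": [0, 0, 0], "fingers": -0.265},
  {"travel": [0.013, -0.115, 0], "delta_rot": [0, 0, 0], "fingers": -0.13},
  {"travel": [0, 0, 0], "delta_rot": [0, 0, 0], "fingers": -0.13},
])

```text
clock: 16.82
tcp_pos: [0.5569, -0.1646, 0.1257]
orientation: [0.001, -0.055, 0.999, 0.0]
wrist_force: [-0.8, 3.6, 5.0]
finger_gap: 0.048
grip_force: 4.5
```

```bash
python3 stem.py s6.png | tail -1
```

```text
s6.png [-258.5  -52.5  -24.9   27.6]
```

Calibrated: full-out 34.6 mm, now 27.6, so the stem is 7.0 mm in and the jar is not moving. Another 3 mm needs the gap at about 43.3 mm.

Request:
carry_out([
  {"travel": [0.006, -0.05, 0], "delta_rot": [0, 0, 0], "fingers": -0.075},
  {"travel": [0.005, -0.045, 0], "delta_rot": [0, 0, 0], "fingers": -0.02},
  {"travel": [0, 0, 0], "delta_rot": [0, 0, 0], "fingers": -0.02},
  {"travel": [0, 0, 0], "delta_rot": [0, 0, 0], "fingers": -0.02},
])

```text
clock: 17.38
tcp_pos: [0.5572, -0.1668, 0.1261]
orientation: [0.001, -0.055, 0.999, 0.0]
wrist_force: [-1.8, 3.9, 8.5]
finger_gap: 0.0437
grip_force: 11.0
```

```bash
python3 stem.py s7.png | tail -1; python3 - <<'E'
from h import *
snap('top','t7.png');s=cv2.imread('pics/s7.png')[165:265,205:330];t=cv2.imread('pics/t7.png')[150:250,215:330]
cv2.imwrite('pics/c7.png',cv2.resize(np.hstack([s,t]),None,fx=3.3,fy=3.3,interpolation=3))
E
```

```text
s7.png [-257.   -91.   -24.8   66.2]
```

View pics/c7.png

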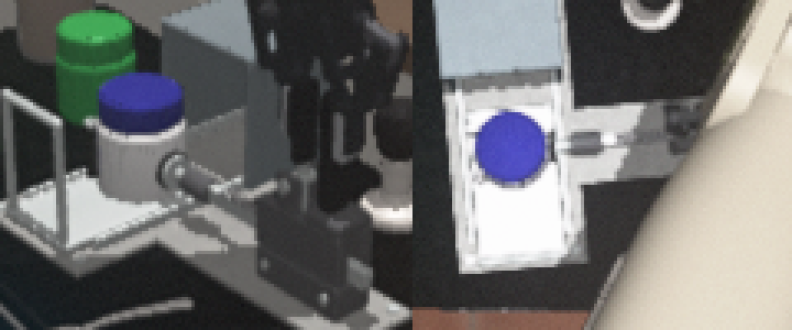

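The jar is upright with the foot on it (c7 left (172,168)); the top view shows the tray fully out and the jar beside its posts. The profile code picked the wrong edge in s7, so I restrict its range.

```bash
sed -i 's/np.arange(-.11,-.012/np.arange(-.075,-.012/' stem.py; python3 stem.py s8.png | tail -3; python3 prof.py s6.png s7.png s8.png|awk '$1>-64'
```

```text
s3.png [-273.   -66.   -31.4   34.6]
s4.png [-261.   -54.   -24.8   29.2]
s8.png [-257.   -50.5  -24.8   25.7]
-61 80 82 81
-58 79 81 80
-55 85 82 81
-52 112 91 92
-49 142 128 129
-46 152 147 148
-43 140 140 141
-40 109 109 108
-37 106 107 107
-34 125 126 126
-31 141 142 142
-28 93 94 94
-25 72 72 72
-22 91 89 90
```

Stem ≈9 mm in; a small nudge takes it to the middle.

Request:
carry_out([
  {"travel": [0.002, -0.02, 0], "delta_rot": [0, 0, 0], "fingers": 0.007},
  {"travel": [0, 0, 0], "delta_rot": [0, 0, 0], "fingers": 0.007},
  {"travel": [0, 0, 0], "delta_rot": [0, 0, 0], "fingers": 0.007},
])

```text
clock: 17.95
tcp_pos: [0.5573, -0.1674, 0.1263]
orientation: [0.001, -0.055, 0.999, 0.0]
wrist_force: [-3.3, 3.1, 9.2]
finger_gap: 0.0429
grip_force: 11.6
```

```bash
python3 stem.py s9.png | tail -1
```

```text
s9.png [-255.5  -49.5  -24.9   24.6]
```

The stem is now 10.0 mm in and the jar is stationary. Hold a moment to confirm it is stable, then hand in.

Request:
carry_out([
  {"travel": [0, 0, 0], "delta_rot": [0, 0, 0], "fingers": 0.007},
  {"travel": [0, 0, 0], "delta_rot": [0, 0, 0], "fingers": 0.007},
  {"travel": [0, 0, 0], "delta_rot": [0, 0, 0], "fingers": 0.007},
])

```text
clock: 18.38
tcp_pos: [0.5572, -0.1674, 0.1263]
orientation: [0.001, -0.055, 0.999, 0.0]
wrist_force: [-1.3, 3.6, 9.0]
finger_gap: 0.0426
grip_force: 11.6
```

```bash
python3 stem.py s10.png | tail -1; python3 -c "
from workcell import env
print(env.hand_in())"
```

```text
s10.png [-255.5  -49.5  -24.9   24.6]
the job is handed in; nothing more can be done
None
```

The job is handed in at about 18 s: the tray is fully out, the jar is upright and clamped with the foot's stem about 10 mm in by camera measurement (half of its 20 mm), and the trigger is still held squeezed.

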